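# Draw two spacers from the pedal dispenser

### The job

Draw the two brass spacers from the pedal dispenser: slide the white catch tray straight up against the dispenser under its chute, then press the green pedal pad firmly down to its stop (about 15 N, never above 24 N) and hold it there for about two seconds so that the lid stays up and both spacers roll out into the tray. Then ease the pedal slowly all the way up so that the lid comes down gently instead of slamming, leave the tray in place and do not disturb the screwdriver, the circuit box or the jar.

Things in the scene. Friction and masses are not known exactly. Their poses are not given: they have to be found in the camera images.
- dispenser: aluminium spacer dispenser, fixed. Origin: centre of its underside, on the bench. Own -x is its front (chute mouth), +y the side with the pedal, z up. Box spans x -55 to 105 mm, y -40 to 40 mm, 110 mm high with lid. The chute lip overhangs the front stop face (x = -55 mm) to x = -75 mm, 31 mm clear above the bench; its guides are 60 mm high. Lever foot beside it at y 40 to 125 mm.
- tray_home (a point): where point tray_grip is when the tray stands fully home, its back wall against the dispenser's stop face: in the dispenser's frame at x = -213, y = 0, z = 25 mm, same axes. Home means within 10 mm level distance of this point and within 6 degrees of parallel.
- tray_grip (a point): grip point of the loose white catch tray (0.3 to 0.45 kg): centre, 25 mm above the bench, of its upright green fin, 12 mm thick (y), 36 mm long (x), 45 mm high. +x points from the fin into the tray, z up. The tray box is 140 (x) by 110 (y) mm, 26 mm high, walls 4 mm, floor 4 mm; its centre lies 88 mm, its back wall's outer face 158 mm from this point along +x.
- pedal_pad: green pad 50 (x) by 44 (y) by 8 mm on the pedal lever's end; origin at the centre of its top, 70 mm up at rest, at x = -150, y = 100 mm in the dispenser's frame. Rubber-sprung, 0.25 mm per N. It yields at 5 to 6 N, 6 to 8 N when nearly down, then about 3 N per mm at its stop, which comes after 25 to 42 mm of travel, different every time: feel for it. Hold with 10 to 20 N; over 24 N bends it.
- pedal (a joint): pedal lever angle, rad: 0 fully up, grows as the pad (170 mm from its pivot) goes down; 0.14 to 0.23 at the stop, a loose steel block under the lever whose place sets the depth. A spring returns the pedal.
- lid (a joint): angle of the clear lid with green front lip, rad: 0 shut, 0.42 to 0.7 when the pedal is at its stop (different every time). It always follows at 3 times the pedal's angle. Let go, it slams; it must not fall faster than 1 rad/s (pad rising at 25 mm/s or less is gentle).
- lid_edge (a point): middle of the lid's free front edge, 165 mm from its hinge; it rises 65 to 105 mm when the pedal is fully down, staying behind x = -75 mm in the dispenser's frame.
- spacer1_center (a point): centre of the front brass tube spacer, 28 mm in diameter, 56 mm long, lying across the chute behind the lid's lip. It rolls out when the lid opens.
- spacer2_center (a point): centre of the second brass spacer, the same, just behind the first.
- screwdriver: bystander: screwdriver with blue handle lying on the bench; origin on its underside at mid-length
- circuit_box: bystander: white open box 120 x 90 x 40 mm with a green board inside; origin at the centre of its underside
- screw_jar: bystander: glass jar 56 mm in diameter, 75 mm high; origin at the centre of its underside
Mind the look-alikes: they are no part of the job. Leave any purple look-alike of the part that bears tray_grip alone.

How it is judged (in metres and radians):
On the way, in this order (a step that is already met when the one before it is completed fails the run):
1. the tray stands fully home against the dispenser, the lid still shut (horizontal distance between tray_grip and tray_home below 0.01 m and angle between the x axis of tray_grip and the x axis of tray_home, either way round below 0.105 rad and value of joint lid below 0.04 rad), for 0.2 s.
2. the pedal pad is held firmly at its stop with 10 to 20 N, the lid up, for 1 s (value of joint lid above 0.38 rad and contact force between the fingers and pedal_pad between 10 and 20 N), for 1 s.
At the end, for the whole second after the job is handed in: Lid shut (under 0.03 rad), pedal fully up (under 0.015 rad), tray still home (within 15 mm and 8 degrees), both spacers lying in the tray (centres inside its walls, below 34 mm) (value of joint lid below 0.03 rad and value of joint pedal below 0.015 rad and horizontal distance between tray_grip and tray_home below 0.015 m and angle between the x axis of tray_grip and the x axis of tray_home, either way round below 0.14 rad and x of spacer1_center in the frame of tray_grip between 0.02 and 0.156 m and y of spacer1_center in the frame of tray_grip between -0.053 and 0.053 m and height (world z) of each of spacer1_center, spacer2_center below 0.034 m and x of spacer2_center in the frame of tray_grip between 0.02 and 0.156 m and y of spacer2_center in the frame of tray_grip between -0.053 and 0.053 m); the robot touches nothing.
It fails at once if the pedal is pushed with more than 24 N (contact force between the fingers and pedal_pad above 24 N).
It fails at once if the lid falls faster than 1 rad/s (slams) (velocity of joint lid below -1 rad/s).
It fails at once if a bystander is moved more than 20 mm (distance of any of screwdriver, circuit_box, screw_jar from where it was at the start of the episode above 0.02 m).
It also fails if it takes over 59 s, if anything falls off the work surface, if the arm or the gripper's body presses on something with over 40 N, if the wrist force passes 120 N, or if a joint passes its speed limit or range.

### The arm

A 6-joint arm with a two-finger parallel gripper is mounted at the origin on the work surface. World frame = base frame: x ahead of the robot, y to its left, z up, the work surface at z = 0. Lengths are in mm, angles in rad, forces in N, time in s.
With the tool pointing down it reaches from about 350 to 875 mm from the base axis. Payload 4.2 kg.
Tool frame: the origin (TCP) lies on the mounting face of the last link; the fingertips stand 173 mm ahead of it and the grasp point (between the pads) lies 155 mm ahead of it; z points along the fingers, y is the direction in which the jaws open and shut (so a half turn about z gives the same grasp; the last joint's range is limited). The gripper opens to 85 mm and grips with 20 to 120 N. Pads are 22 mm wide; open, the fingers measure 114 mm over their backs; the gripper's body (76 mm by 85 mm) begins 54 mm behind the grasp point. The pads swing forward as they close: fully open they stand 13 mm farther back than shut.
Start: joints at [-0.951, 0.385, 0.008, 0, -1.194, -0.259], TCP at [220.654, -584.732, 404.712] pointing down, gripper open.
Joint ranges: [-3.14, 3.14], [-1.21, 2.06], [-1.07, 1.41], [-3.16, 2.05], [-2.99, -0.16], [-3.1, 3.1]. Speed limits (rad/s): [2.79, 2.79, 3.14, 3.14, 3.14, 3.14].

### API

Orientations are given as a unit quaternion [x, y, z, w].
In Python, from bench import arm gives the robot as it stands.
- The arm moves only by the shell command python3 -m jog 'ROWS' [OPENING]. ROWS is JSON, a list that holds one entry, the list of rows, each a list of 4 numbers: the shift along the tool's x, y, z in mm, then the turn about the tool's z in degrees. In form: [[[x, y, z, spin], ...]]. A call has exactly 5 rows; each row is the pose to reach, as a shift and turn from the pose measured when the call began, along the tool's axes at that moment; what a row does not reach only later rows make up. A row lasts 1/8 s, in which the tool goes at most 62.5 mm and 10.7 degrees, less where a joint would pass 70% of its speed; a pose out of reach is approached as far as the arm can. A call with a gripper value outside its range is refused whole. OPENING is the finger opening in mm, from 0 to 85.4, set as the call begins (- or left out, the last holds). The fingers move at their own pace and stop on an object; the grip force is fixed at half the most. Time passes only in rows, so rows that repeat a pose let the fingers close, or fill a call up. It gives the time, the measured TCP pose, the force and the opening at its end, in the units of the state.
- arm.read_state(): the state, without advancing time (a new reading comes with each control period).
- arm.get_image(name): name is "side" or "top"; returns (picture, depth): 400x640x3 uint8, blue, green, red; 400x640 float32, mm along the optical axis (not along the pixel's ray), 0 where there is no reading.
- arm.camera_params(name): a dict with "mtx" (3x3 intrinsics, pixels), "R" (3x3) and "t" (3): a world point X has camera coordinates R X + t. Camera axes: x right, y down, z forward; pixel columns grow to the right and rows downward; lengths in mm; the calibration is good to about 2 mm. A picture is of the moment at which its call begins. camera_params takes no time and is no camera call.
- arm.job_done(): hands the job in, once; it reports no verdict.
The state is a dict: "clock": time; "joints": joint angles; "joint_vel": joint speeds; "joint_efforts": joint torques, N m; "position": TCP position; "ee_rot": TCP orientation; "contact_force": force on the tool from outside, world axes, zero at the start; "wrist_torque": the same for the moment, N m; "gripper_width": finger opening in mm.
Only numpy, scipy, OpenCV 4.12 (cv2) and the standard library are available. Lean on these libraries where they do the work, as an engineer would, in place of code of your own. Each camera call takes 0.05 s, during which the arm holds its last target.

## Working session

There is one attempt and no reset: what is moved stays moved. The work goes in short steps, Python scripts to look and compute and a shell command to move; the robot and the scene stay as the last step left them, time stands still between calls to the robot, and variables do not carry over. Pictures are saved under pics/ and viewed, and the job is handed in when it is done.

```bash
mkdir -p pics; ls; python3 - <<'E'
from bench import arm
import cv2,numpy as np
s=arm.read_state();print(s)
for n in("side","top"):
    im,d=arm.get_image(n);cv2.imwrite(f"pics/{n}0.png",im);np.savez(f"pics/{n}0.npz",im=im,d=d)
    p=arm.camera_params(n);print(n,p)
E
```

```text
pics
{'clock': 0.0, 'joints': array([-9.51402688e-01,  3.85539007e-01,  6.62326145e-03, -5.25889789e-04,
       -1.19399792e+00, -2.58599113e-01]), 'joint_vel': array([ 0.00057738, -0.00168743, -0.0013999 , -0.00147576,  0.00119914,
        0.00190885]), 'joint_efforts': array([ 7.11629746e-04, -3.92289305e+01,  1.88405961e+01,  4.18628857e+00,
       -4.62869735e-03,  3.08833023e-06]), 'position': array([ 220.59497753, -584.54796595,  403.62677579]), 'ee_rot': array([-1.79324863e-01,  9.83789313e-01,  1.06216134e-03, -2.28745627e-04]), 'contact_force': array([0.60059939, 0.93319243, 0.3944793 ]), 'wrist_torque': array([-0.02830228, -0.01539819, -0.00942261]), 'gripper_width': 85.48860021503366}
side {'mtx': array([[441.86773821,   0.        , 319.07149809],
       [  0.        , 441.86773821, 196.22991257],
       [  0.        ,   0.        ,   1.        ]]), 'R': array([[-0.96562503, -0.25988357, -0.00536858],
       [-0.15080192,  0.57690389, -0.80277063],
       [ 0.21172405, -0.77436582, -0.59626378]]), 't': array([ 567.60992217,  155.17642484, 1043.08978461])}
top {'mtx': array([[472.55536037,   0.        , 331.81354144],
       [  0.        , 472.55536037, 195.28842451],
       [  0.        ,   0.        ,   1.        ]]), 'R': array([[-0.02820984, -0.99949093, -0.01490252],
       [-0.99316223,  0.02971453, -0.11289744],
       [ 0.11328279,  0.0116158 , -0.99349488]]), 't': array([  39.7878265 ,  600.49692121, 1273.92671007])}
```

View pics/side0.png

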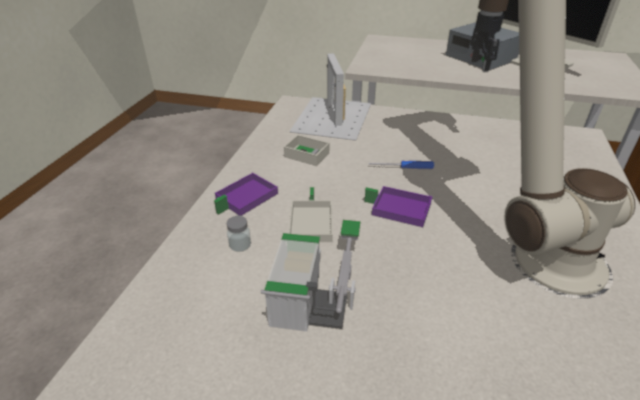

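View pics/top0.png

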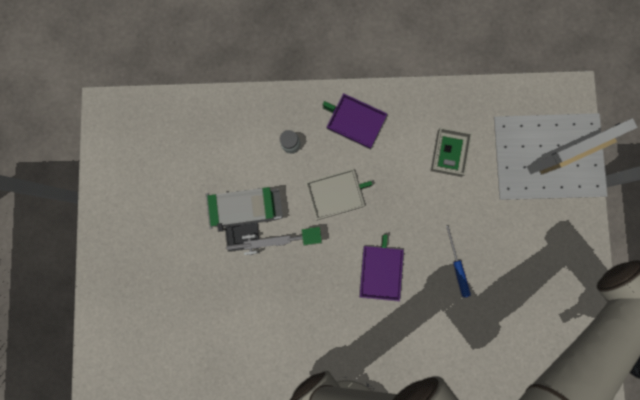

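Candidate trays for tray_grip, in the top image:
- White tray with a green fin at (367,184).
- Purple tray with a green fin at (329,106).
- Purple tray with a green fin at (385,240).

The description says white, so I choose the one at (367,184). The white box at (450,152) is the circuit box. I'll check the choice in a crop.

```bash
cat > h.py <<'E'
import cv2,numpy as np
from bench import arm
def ray(n,u,v,z):
    p=arm.camera_params(n);K,R,t=p["mtx"],np.array(p["R"]),np.array(p["t"])
    uv=cv2.undistortPoints(np.array([[[u,v]]],float),K,None)[0,0]
    d=R.T@np.array([uv[0],uv[1],1]);c=-R.T@t
    return c+d*(z-c[2])/d[2]
def pt(n,u,v,dep):
    p=arm.camera_params(n);K,R,t=p["mtx"],np.array(p["R"]),np.array(p["t"])
    uv=cv2.undistortPoints(np.array([[[u,v]]],float),K,None)[0,0]
    return R.T@(np.array([uv[0],uv[1],1])*dep-t)
def proj(n,X):
    p=arm.camera_params(n);x=p["mtx"]@(p["R"]@np.array(X,float)+p["t"]);return x[:2]/x[2]
E
python3 - <<'E'
from h import *
f=np.load("pics/top0.npz");im=f["im"];d=f["d"]
c=im[155:260,195:395];cv2.imwrite("pics/crop0.png",cv2.resize(c,None,fx=4,fy=4,interpolation=cv2.INTER_CUBIC))
hsv=cv2.cvtColor(im,cv2.COLOR_BGR2HSV)
m=cv2.inRange(hsv,(45,90,30),(85,255,255))
n,l,st,ce=cv2.connectedComponentsWithStats(m)
for i in range(1,n):
    if st[i,4]>8:
        ys,xs=np.where(l==i);dd=np.median(d[ys,xs]);print(st[i],ce[i].round(1),pt("top",*ce[i],dd).round(1), [tuple(np.round(x,2)) if not np.isscalar(x) else round(x,1) for x in cv2.minAreaRect(np.c_[xs,ys].astype(np.float32))])
E
```

```text
[324 102  11   9  62] [328.7 106.2] [852.1  23.8  44.5] [(np.float64(328.4), np.float64(106.2)), (np.float64(11.63), np.float64(5.37)), 26.6]
[438 137  24  32 473] [450.1 151.6] [ 718.5 -316.1   12.3] [(np.float64(449.77), np.float64(152.64)), (np.float64(19.58), np.float64(29.6)), 10.0]
[360 182  12   6  44] [365.3 184.5] [627.3 -70.6  45.9] [(np.float64(365.3), np.float64(184.4)), (np.float64(3.48), np.float64(11.7)), 71.6]
[263 188  12  30 246] [268.4 202.6] [578.5 187.3 110.6] [(np.float64(268.53), np.float64(202.38)), (np.float64(29.63), np.float64(8.5)), 83.2]
[208 195  10  31 227] [212.7 209.6] [564.2 332.6 112. ] [(np.float64(212.66), np.float64(209.98)), (np.float64(29.93), np.float64(7.73)), 83.7]
[302 227  19  17 261] [311.5 235.4] [491.2  79.2  70.5] [(np.float64(311.13), np.float64(235.41)), (np.float64(15.27), np.float64(17.68)), 81.9]
[382 235   5  13  49] [384.3 240.8] [ 471.7 -116.5   45.4] [(np.float64(384.0), np.float64(241.0)), (np.float64(12.0), np.float64(4.0)), 90.0]
```

View pics/crop0.png

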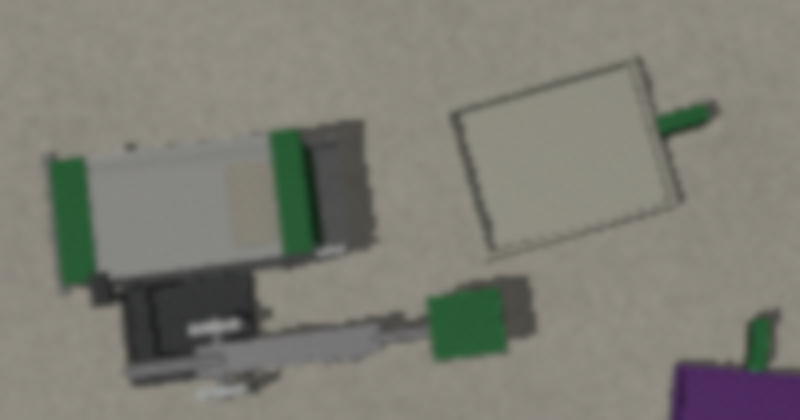

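The crop confirms it: white tray, fin at crop (690,118) pointing right, away from the dispenser. The pedal pad is at crop (467,325). Next I measure the frames.

```bash
cat >> h.py <<'E'
from scipy.spatial.transform import Rotation as Ro
def yaw(v): return np.degrees(np.arctan2(v[1],v[0]))
def plan(target,ydir=None,s=None):
    "target TCP xyz world; ydir: desired world dir (deg) of tool y (mod 180) -> tool shift and spin"
    s=s or arm.read_state();R=Ro.from_quat(s["ee_rot"])
    sh=R.inv().apply(np.array(target)-s["position"]);sp=0
    if ydir is not None:
        cur=yaw(R.as_matrix()[:,1]);sp=-((ydir-cur+90)%180-90) # z down: spin opposite
    return sh.round(1),round(sp,1)
E
python3 - <<'E'
from h import *
f=np.load("pics/top0.npz");im=f["im"];d=f["d"]
hsv=cv2.cvtColor(im,cv2.COLOR_BGR2HSV)
m=cv2.inRange(hsv,(45,90,30),(85,255,255))
def rect(u,v,z):
    n,l,st,ce=cv2.connectedComponentsWithStats(m);i=l[v,u];ys,xs=np.where(l==i)
    P=np.array([ray("top",x,y,z)[:2] for x,y in zip(xs,ys)],np.float32)
    r=cv2.minAreaRect(P);b=cv2.boxPoints(r);print("rect",np.round(r[0],1),np.round(r[1],1),round(r[2],1));return r
a=rect(268,202,110.5);b=rect(213,209,112);p=rect(311,235,70);fi=rect(365,184,45)
C=[ray("top",195+x/4,155+y/4,26)[:2].round(1) for x,y in[(452,113),(638,60),(685,203),(492,257)]];print(C)
bk=(C[0]+C[3])/2;fr=(C[1]+C[2])/2;print("tray centre",(bk+fr)/2,"yaw",yaw(bk-fr),yaw(C[3]-C[0])+180,np.linalg.norm(bk-fr))
for u,v in[(640,1)]:pass
tx=(bk-fr)/np.linalg.norm(bk-fr);print("grip est",(bk+fr)/2-88*tx)
xd=np.array(b[0])-a[0];print("disp yaw from strips",yaw(xd))
for q in (95,95.6,96.5,97):
    x=np.array([np.cos(np.radians(q)),np.sin(np.radians(q))]);y=np.array([-x[1],x[0]]);o=np.array(p[0])+150*x-100*y
    R=np.array([x,y]);print(q,"o",o,"strips in disp",R@(np.array(a[0])-o),R@(np.array(b[0])-o))
E
```

```text
rect [579.2 186.9] [77.9 22.1] 6.1
rect [563.5 332.6] [78.3 20.2] 6.3
rect [491.2  80.1] [40.7 47.2] 6.7
rect [627.5 -70.7] [ 9.6 32.2] 16.8
[array([638.2,  88. ]), array([671.7, -43.1]), array([570.3, -72.3]), array([536.7,  62.6])]
tray centre [604.225   8.8  ] yaw 104.15781509242329 14.049524825943848 137.1663315103236
grip est [625.74923242 -76.52706147]
disp yaw from strips 96.17015137558451
95 o [577.78472534 238.27405908] strips in disp [-51.29110522   3.02828199] [95.25842395  6.02167837]
95.6 o [576.12392198 239.17168006] strips in disp [-52.31198439   1.99994077] [94.26085558  3.458538  ]
96.5 o [573.61532045 240.48537982] strips in disp [-53.86335395   0.47761414] [92.71431435 -0.36623469]
97 o [572.2128306  241.19813718] strips in disp [-54.73550017  -0.35753621] [91.82922302 -2.48046813]
```

```bash
python3 - <<'E'
from h import *
print(plan([626,-76.5,300],14.5), plan([626,-76.5,404],14.5))
E
```

```text
(array([-558.6,  332.1,  104.3]), np.float64(-83.8)) (array([-5.586e+02,  3.323e+02,  3.000e-01]), np.float64(-83.8))
```

```bash
python3 -m jog '[[[-50,30,0,-10],[-104,62,0,-20],[-156,93,0,-30],[-208,124,0,-40],[-260,155,0,-50]]]' 60; python3 - <<'E'
from h import *
print(plan([626,-76.5,300],14.5))
E
```

```text
clock: 0.72
position: [410.0, -346.1, 403.7]
ee_rot: [-0.581, 0.814, 0.001, 0.0]
contact_force: [0.5, -0.9, -0.5]
gripper_width: 60.2
(array([-325.1, -116.6,  104. ]), np.float64(-33.5))
```

```bash
python3 -m jog '[[[-50,-18,0,-7],[-108,-38,20,-14],[-163,-58,40,-21],[-218,-78,60,-28],[-270,-97,70,-33.5]]]' 60; python3 - <<'E'
from h import *
print(plan([626,-76.5,250],14.5),plan([626,-76.5,180],14.5))
E
```

```text
clock: 1.35
position: [590.3, -120.4, 332.3]
ee_rot: [0.792, -0.611, -0.002, 0.0]
contact_force: [0.3, -0.4, -0.5]
gripper_width: 60.0
(array([-33.1, -46. ,  82.3]), np.float64(0.2)) (array([-32.9, -46.2, 152.3]), np.float64(0.2))
```

```bash
python3 -m jog '[[[-20,-25,10,0],[-33,-46,35,0],[-33,-46,65,0],[-33,-46,82,0],[-33,-46,82,0]]]' 50; python3 - <<'E'
from h import *
for n in("side","top"):
    im,d=arm.get_image(n)
    u,v=proj(n,[626,-76,30]).astype(int);c=im[max(0,v-60):v+60,max(0,u-80):u+80];cv2.imwrite(f"pics/{n}1.png",cv2.resize(c,None,fx=4,fy=4))
print(plan([626,-76.5,180],14.5), proj("side",[626,-76.5,45]))
E
```

```text
clock: 1.98
position: [625.5, -76.9, 248.8]
ee_rot: [0.792, -0.611, -0.003, 0.002]
contact_force: [-0.0, -0.2, 1.1]
gripper_width: 49.9
(array([-0.4,  0.1, 71.1]), np.float64(0.2)) [312.76854529 189.10339833]
```

View pics/side1.png

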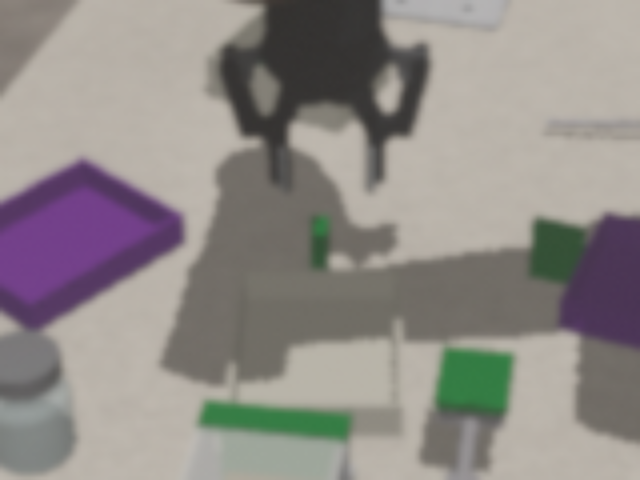

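View pics/top1.png

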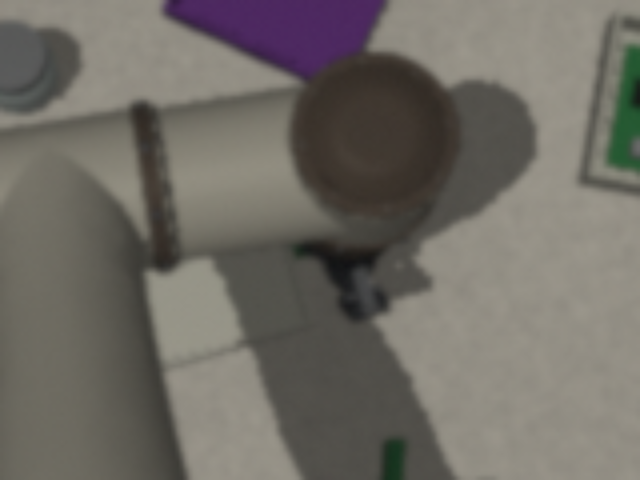

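Side crop: the fin at (320,240) lies between the fingertips at (283,185) and (373,185). Descending to grip.

```bash
python3 -m jog '[[[0,0,20,0],[0,0,40,0],[0,0,58,0],[0,0,70,0],[0,0,70,0]]]' 50; python3 -m jog '[[[0,0,0,0],[0,0,0,0],[0,0,0,0],[0,0,0,0],[0,0,0,0]]]' 0; python3 - <<'E'
from h import *
s=arm.read_state();print(yaw(Ro.from_quat(s["ee_rot"]).as_matrix()[:,1]))
x=np.array([np.cos(np.radians(96.2)),np.sin(np.radians(96.2))]);h=np.array([597.2,28.3])
for k in (40,0):
    print(k,h-k*x,plan([*(h-k*x),s["position"][2]],6.2))
E
```

```text
clock: 2.7
position: [626.0, -77.0, 180.4]
ee_rot: [0.792, -0.611, -0.002, 0.001]
contact_force: [-0.3, 0.4, -0.3]
gripper_width: 50.0
clock: 3.32
position: [626.6, -76.8, 181.4]
ee_rot: [0.792, -0.611, -0.001, -0.0]
contact_force: [1.3, -0.1, 5.3]
gripper_width: 11.3
-165.3019640485107
40 [601.51997423 -11.46603856] (array([-69.6,   7.6,   0.2]), np.float64(8.5))
0 [597.2  28.3] (array([-109.2,    1.7,    0.2]), np.float64(8.5))
```

```bash
python3 -m jog '[[[-15,2,0,2],[-30,4,0,4.5],[-48,6,0,7],[-62,7.5,0,8.5],[-69.6,7.6,0,8.5]]]'; python3 -m jog '[[[0,0,0,0],[0,0,0,0],[0,0,0,0],[0,0,0,0],[0,0,0,0]]]'; python3 - <<'E'
from h import *
im,d=arm.get_image("side");c=im[170:340,220:390];cv2.imwrite("pics/side2.png",cv2.resize(c,None,fx=3.4,fy=3.4,interpolation=cv2.INTER_CUBIC))
s=arm.read_state();print(yaw(Ro.from_quat(s["ee_rot"]).as_matrix()[:,1]))
print(plan([597.2,28.3,181],6.2))
E
```

```text
clock: 3.95
position: [601.2, -11.3, 181.4]
ee_rot: [0.744, -0.668, -0.001, 0.0]
contact_force: [1.1, -1.6, 1.2]
gripper_width: 11.2
clock: 4.58
position: [601.3, -11.3, 181.4]
ee_rot: [0.744, -0.668, -0.001, 0.0]
contact_force: [0.6, 2.2, 1.6]
gripper_width: 11.6
-173.7910423315151
(array([-39.8,  -0.2,   0.5]), np.float64(0.0))
```

View pics/side2.png

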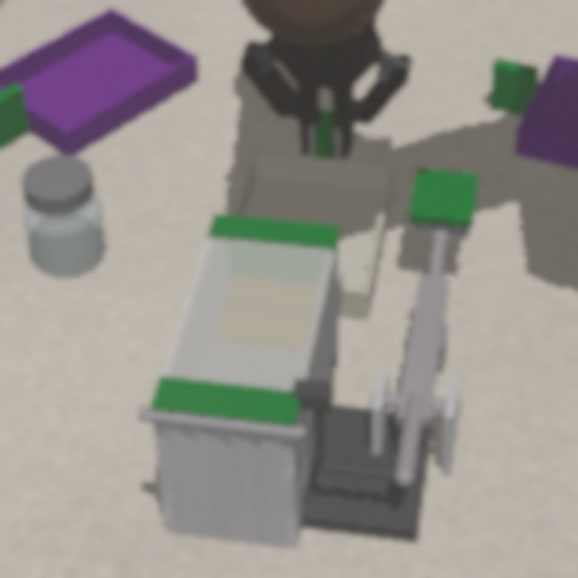

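The tray (crop 320,210) is gripped and parallel to the dispenser. I'll slide it in and watch for contact.

```bash
python3 -m jog '[[[-8,0,0,0],[-16,0,0,0],[-24,0,0,0],[-30,0,0,0],[-34,0,0,0]]]'; python3 -m jog '[[[-1,0,0,0],[-2,0,0,0],[-3,0,0,0],[-4,0,0,0],[-4,0,0,0]]]'
```

```text
clock: 5.25
position: [597.4, 22.6, 181.4]
ee_rot: [0.745, -0.668, -0.001, 0.001]
contact_force: [0.9, -15.1, 2.4]
gripper_width: 11.1
clock: 5.88
position: [597.4, 23.2, 181.8]
ee_rot: [0.744, -0.668, -0.0, 0.002]
contact_force: [3.9, -18.4, 2.6]
gripper_width: 11.2
```

```bash
python3 -m jog '[[[-2,0,0,0],[-4,0,0,0],[-6,0,0,0],[-6,0,0,0],[-6,0,0,0]]]'; python3 - <<'E'
from h import *
for n in("side","top"):
    im,d=arm.get_image(n)
    c=im[170:340,220:390] if n=="side" else im[140:260,200:400];cv2.imwrite(f"pics/{n}3.png",cv2.resize(c,None,fx=3.5,fy=3.5,interpolation=cv2.INTER_CUBIC))
E
```

```text
clock: 6.5
position: [597.3, 24.3, 182.4]
ee_rot: [0.744, -0.668, 0.001, 0.005]
contact_force: [5.7, -26.1, 3.2]
gripper_width: 11.4
```

View pics/side3.png

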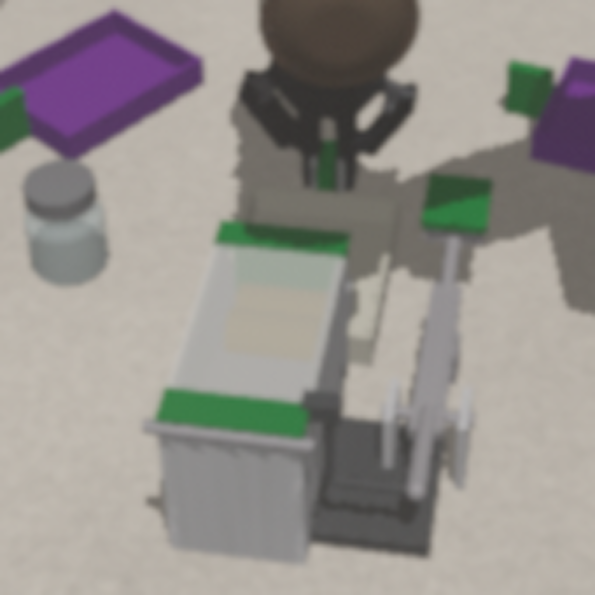

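View pics/top3.png

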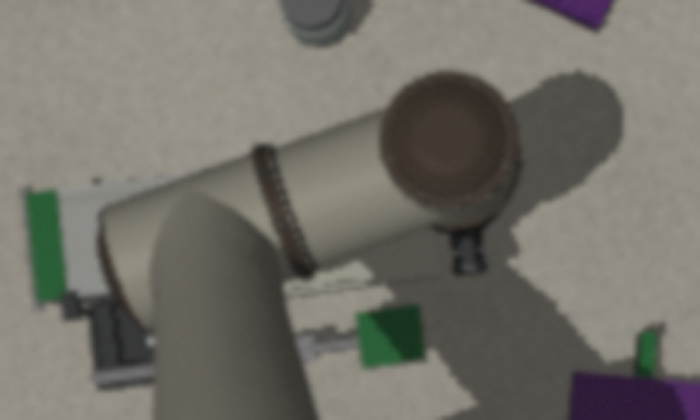

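```bash
cat >> h.py <<'E'
def disp(X,q=96.2,o=(574.2,240)):
    x=np.array([np.cos(np.radians(q)),np.sin(np.radians(q))]);y=np.array([-x[1],x[0]]);return np.array([x,y])@(np.array(X[:2])-o)
E
python3 - <<'E'
from h import *
for (u,v,z) in [(373,361,0),(374,330,26),(397,206,26),(246,196,26)]:
    X=ray("side",220+u/3.5,170+v/3.5,z);print(X.round(1),disp(X).round(1))
print(disp(arm.read_state()["position"]))
E
```

```text
[522.8 174.9   0. ] [-59.1  58.1]
[523.  172.2  26. ] [-61.9  58.2]
[537.4  48.9  26. ] [-186.    57.2]
[645.1  65.8  26. ] [-180.8  -51.6]
[-216.96713569    0.2999541 ]
```

```bash
python3 -m jog '[[[0,0,0,0],[0,0,0,0],[0,0,0,0],[0,0,0,0],[0,0,0,0]]]' 50;python3 -m jog '[[[0,0,-20,0],[0,0,-50,0],[0,0,-90,0],[0,0,-130,0],[0,0,-150,0]]]' 50; python3 - <<'E'
from h import *
print(plan([491.2,80.1,340],6.2), disp(arm.read_state()["position"]))
E
```

```text
clock: 7.22
position: [597.3, 24.8, 182.3]
ee_rot: [0.744, -0.668, 0.001, 0.005]
contact_force: [-0.3, -1.0, -0.1]
gripper_width: 50.1
clock: 7.85
position: [598.2, 26.5, 335.2]
ee_rot: [0.744, -0.668, 0.003, 0.003]
contact_force: [0.5, 0.2, 0.7]
gripper_width: 50.3
(array([-64.9, 100.6,  -5.2]), np.float64(0.0)) [-214.88024526   -0.82852161]
```

```bash
python3 -m jog '[[[40,10,0,0],[90,30,0,0],[145,60,0,0],[195,90,0,0],[230,110,0,0]]]' 0; python3 - <<'E'
from h import *
for n in("side","top"):
    im,d=arm.get_image(n);np.savez(f"pics/{n}4.npz",im=im,d=d)
    c=im[170:340,220:390] if n=="side" else im[140:260,200:400];cv2.imwrite(f"pics/{n}4.png",cv2.resize(c,None,fx=3.5 if n=="side" else 4,fy=3.5 if n=="side" else 4,interpolation=cv2.INTER_CUBIC))
E
```

```text
clock: 8.48
position: [512.4, -215.8, 337.3]
ee_rot: [0.744, -0.668, 0.002, 0.003]
contact_force: [2.2, 0.2, 0.3]
gripper_width: -0.2
```

View pics/top4.png

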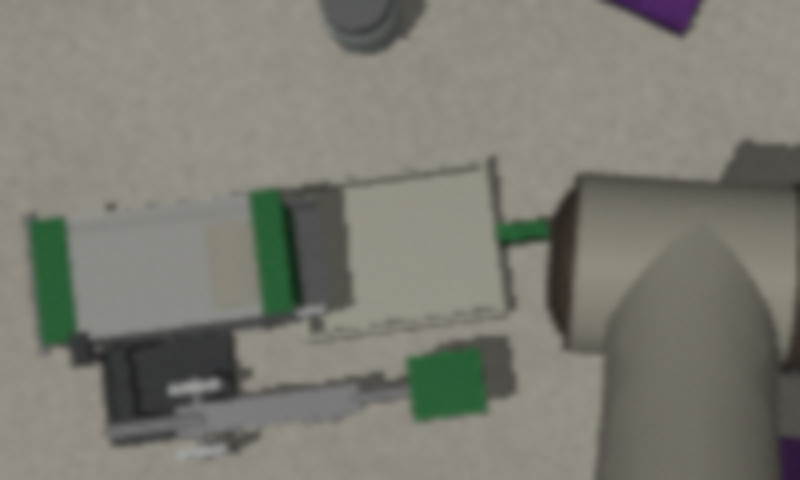

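View pics/side4.png

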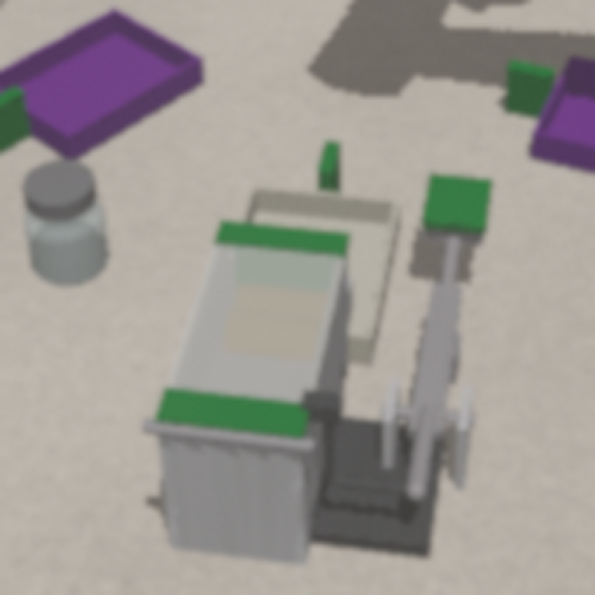

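```bash
python3 - <<'E'
from h import *
P=[]
for (u,v) in [(493,158),(511,310),(313,340)]:
    X=ray("top",200+u/4,140+v/4,26);P.append(X[:2]);print(X.round(1),disp(X).round(1))
print(yaw(P[2]-P[1]),yaw(P[1]-P[0])-90+360)
m=(P[0]+P[1])/2;q=np.radians(96.2);print("front mid",disp(m))
im=np.load("pics/top4.npz")["im"];hsv=cv2.cvtColor(im,cv2.COLOR_BGR2HSV);m=cv2.inRange(hsv,(45,90,30),(85,255,255))
n,l,st,ce=cv2.connectedComponentsWithStats(m)
for i in range(1,n):
    if st[i,4]>20: print(ce[i],st[i],disp(ray("top",*ce[i],45)).round(1))
s=arm.read_state();print(plan([491.2,80.1,300],6.2))
E
```

```text
[647.5  45.1  26. ] [-201.7  -51.8]
[540.7  35.4  26. ] [-199.8   55.3]
[524.  173.1  26. ] [-61.   57.2]
96.95207856607117 95.18527194064734
front mid [-200.71311396    1.76403979]
[328.70967742 106.19354839] [324 102  11   9  62] [-244.9 -252.8]
[450.10759494 151.57594937] [438 137  24  32 474] [-559.8  -77.8]
[268.39676113 202.66396761] [263 188  12  30 247] [-44.   -6.1]
[212.71238938 209.73893805] [208 195  10  31 226] [110.1  -7.8]
[330.30434783 197.34782609] [325 195  12   6  46] [-214.5    2.8]
[311.46946565 235.35877863] [302 227  19  17 262] [-149.6   98.8]
(array([-297.6,  -10.2,   34.9]), np.float64(-0.2))
```

```bash
python3 - <<'E'
from h import *
d=np.load("pics/top4.npz")["d"];d0=np.load("pics/top0.npz")["d"]
# line along dispenser axis: sample
for name,D in(("now",d),("start",d0)):
  for row in (200,206):
    print(name,row)
    for u in list(range(198,216,1))+list(range(264,300,1)):
        X=pt("top",u,row,D[row,u]);print(u,disp(X).round(0),X[2].round(0),end=' | ')
    print()
f=np.load("pics/side4.npz")["d"]
# back face bottom of dispenser: side image
for v in range(318,332,1):
    X=pt("side",285,v,f[v,285]);print(v,disp(X).round(0),X[2].round(0))
E
```

```text
now 200
198 [160. -46.] 2.0 | 199 [156. -46.] 5.0 | 200 [155. -46.] -2.0 | 201 [153. -46.] -5.0 | 202 [149. -45.] 1.0 | 203 [145. -44.] 4.0 | 204 [144. -44.] -1.0 | 205 [141. -44.] -2.0 | 206 [108. -28.] 112.0 | 207 [106. -28.] 108.0 | 208 [103. -27.] 111.0 | 209 [101. -27.] 107.0 | 210 [ 99. -27.] 108.0 | 211 [ 95. -26.] 112.0 | 212 [ 91. -25.] 116.0 | 213 [ 89. -25.] 113.0 | 214 [ 87. -25.] 113.0 | 215 [ 86. -25.] 106.0 | 264 [-43.  -7.] 112.0 | 265 [-45.  -6.] 114.0 | 266 [-48.  -6.] 114.0 | 267 [-50.  -6.] 108.0 | 268 [-53.  -5.] 113.0 | 269 [-55.  -5.] 109.0 | 270 [-58.  -5.] 111.0 | 271 [-59.  -6.] 98.0 | 272 [-59.  -8.] 81.0 | 273 [-60. -10.] 62.0 | 274 [-59. -12.] 38.0 | 275 [-62. -12.] 36.0 | 276 [-65. -11.] 40.0 | 277 [-67. -11.] 35.0 | 278 [-70. -10.] 39.0 | 279 [-73. -11.] 35.0 | 280 [-73. -13.] 11.0 | 281 [-75. -14.] 4.0 | 282 [-78. -13.] 8.0 | 283 [-81. -13.] 5.0 | 284 [-83. -13.] 1.0 | 285 [-87. -11.] 8.0 | 286 [-89. -12.] 4.0 | 287 [-91. -12.] -2.0 | 288 [-95. -10.] 7.0 | 289 [-97. -10.] 4.0 | 290 [-100.  -10.] 4.0 | 291 [-103.  -10.] 2.0 | 292 [-106.   -9.] 5.0 | 293
[... 3556 characters left out ...]
.0 | 283 [-78.   4.] -1.0 | 284 [-81.   4.] -0.0 | 285 [-218.  145.] 1334.0 | 286 [-87.   5.] 1.0 | 287 [-90.   6.] 5.0 | 288 [-92.   6.] 0.0 | 289 [-94.   5.] -6.0 | 290 [-98.   7.] 5.0 | 291 [-100.    7.] -2.0 | 292 [-103.    7.] -5.0 | 293 [-106.    8.] 4.0 | 294 [-109.    8.] 2.0 | 295 [-112.    8.] -1.0 | 296 [-115.    9.] 4.0 | 297 [-117.    9.] -2.0 | 298 [-120.   10.] 2.0 | 299 [-123.   10.] 0.0 | 
318 [103.  -2.] 32.0
319 [105.  -2.] 31.0
320 [105.  -2.] 28.0
321 [102.  -3.] 21.0
322 [104.  -3.] 21.0
323 [104.  -3.] 17.0
324 [103.  -4.] 12.0
325 [104.  -3.] 11.0
326 [106.  -3.] 11.0
327 [105.  -4.] 5.0
328 [105.  -4.] 2.0
329 [106.  -3.] 0.0
330 [106.  -4.] -2.0
331 [109.  -3.] -2.0
```

The tray reached a hard stop at 26 N. The dark line at its front wall is a shadow, which accounts for the apparent 5 mm gap. The chute lip at -75 and back face at 105 confirm the dispenser frame, so next is the pedal.

```bash
python3 -m jog '[[[-50,-2,0,0],[-110,-4,10,0],[-170,-6,20,0],[-230,-8,30,0],[-290,-10,35,0]]]' 0; python3 -m jog '[[[-8,0,5,0],[-8,0,10,0],[-8,0,15,0],[-8,0,20,0],[-8,0,20,0]]]' 0; python3 - <<'E'
from h import *
print(plan([491.2,80.1,243],6.2))
E
```

```text
clock: 9.2
position: [491.2, 75.2, 299.6]
ee_rot: [0.743, -0.669, 0.002, 0.003]
contact_force: [1.5, 0.7, 0.1]
gripper_width: 0.2
clock: 9.82
position: [490.4, 82.0, 279.1]
ee_rot: [0.743, -0.67, 0.002, 0.004]
contact_force: [0.3, 0.5, -0.5]
gripper_width: -0.2
(array([ 1.6, -0.7, 36.1]), np.float64(-0.3))
```

```bash
python3 -m jog '[[[2,-1,9,0],[2,-1,18,0],[2,-1,26,0],[2,-1,33,0],[2,-1,38,0]]]' 0; python3 -m jog '[[[0,0,2,0],[0,0,4,0],[0,0,6,0],[0,0,8,0],[0,0,10,0]]]' 0
```

```text
clock: 10.45
position: [491.5, 79.8, 240.9]
ee_rot: [0.743, -0.67, 0.002, 0.004]
contact_force: [-2.1, -1.2, 7.4]
gripper_width: 0.1
clock: 11.08
position: [491.5, 79.2, 231.8]
ee_rot: [0.743, -0.669, 0.002, 0.005]
contact_force: [-0.7, -4.6, 7.7]
gripper_width: 0.3
```

```bash
python3 -m jog '[[[0,0,3,0],[0,0,5,0],[0,0,7,0],[0,0,9,0],[0,0,11,0]]]' 0; python3 -m jog '[[[0,0,2,0],[0,0,3,0],[0,0,4,0],[0,0,5,0],[0,0,6,0]]]' 0
```

```text
clock: 11.7
position: [491.6, 78.7, 221.6]
ee_rot: [0.743, -0.669, 0.003, 0.005]
contact_force: [-1.0, -3.0, 6.6]
gripper_width: -0.3
clock: 12.32
position: [491.6, 78.6, 216.4]
ee_rot: [0.743, -0.669, 0.003, 0.005]
contact_force: [-2.1, -1.5, 7.1]
gripper_width: -0.1
```

```bash
python3 -m jog '[[[0,0,1.5,0],[0,0,2.5,0],[0,0,3.5,0],[0,0,4.5,0],[0,0,5,0]]]' 0
```

```text
clock: 12.95
position: [491.6, 78.8, 213.0]
ee_rot: [0.744, -0.668, 0.003, 0.005]
contact_force: [-4.9, 1.0, 14.3]
gripper_width: -0.4
```

```bash
python3 -m jog '[[[0,0,1.5,0],[0,0,2.5,0],[0,0,3.5,0],[0,0,4.5,0],[0,0,5,0]]]' 0
```

```text
clock: 13.58
position: [491.5, 79.1, 210.6]
ee_rot: [0.744, -0.668, 0.004, 0.005]
contact_force: [-8.8, 1.9, 22.7]
gripper_width: -0.4
```

Force reached 22.7 N because I sent two calls together. Easing back to about 15 N.

```bash
python3 -m jog '[[[0,0,1,0],[0,0,-0.4,0],[0,0,-0.8,0],[0,0,-0.8,0],[0,0,-0.8,0]]]' 0
```

```text
clock: 14.2
position: [491.4, 79.0, 213.1]
ee_rot: [0.745, -0.667, 0.004, 0.005]
contact_force: [-4.9, -0.8, 14.4]
gripper_width: -0.1
```

```bash
python3 -m jog '[[[0,0,1.7,0],[0,0,1.7,0],[0,0,1.7,0],[0,0,1.7,0],[0,0,1.7,0]]]' 0
```

```text
clock: 14.82
position: [491.4, 79.0, 213.1]
ee_rot: [0.745, -0.667, 0.004, 0.005]
contact_force: [-4.5, -0.8, 13.8]
gripper_width: 0.4
```

```bash
python3 -m jog '[[[0,0,1.8,0],[0,0,1.8,0],[0,0,1.8,0],[0,0,1.8,0],[0,0,1.8,0]]]' 0
```

```text
clock: 15.45
position: [491.3, 79.1, 213.0]
ee_rot: [0.745, -0.667, 0.005, 0.005]
contact_force: [-5.3, 0.3, 14.3]
gripper_width: 0.1
```

```bash
python3 -m jog '[[[0,0,1.8,0],[0,0,1.8,0],[0,0,1.8,0],[0,0,1.8,0],[0,0,1.8,0]]]' 0
```

```text
clock: 16.08
position: [491.2, 79.2, 213.0]
ee_rot: [0.746, -0.666, 0.005, 0.005]
contact_force: [-4.5, -0.3, 14.6]
gripper_width: -0.0
```

```bash
python3 - <<'E'
from h import *
im,d=arm.get_image("side");np.savez("pics/side5.npz",im=im,d=d)
c=im[140:340,220:390];cv2.imwrite("pics/side5.png",cv2.resize(c,None,fx=3,fy=3,interpolation=cv2.INTER_CUBIC))
print(arm.read_state()["contact_force"],arm.read_state()["position"])
E
```

```text
[-4.563199    0.12111192 14.33621449] [491.2271799   79.16204619 212.98185247]
```

View pics/side5.png

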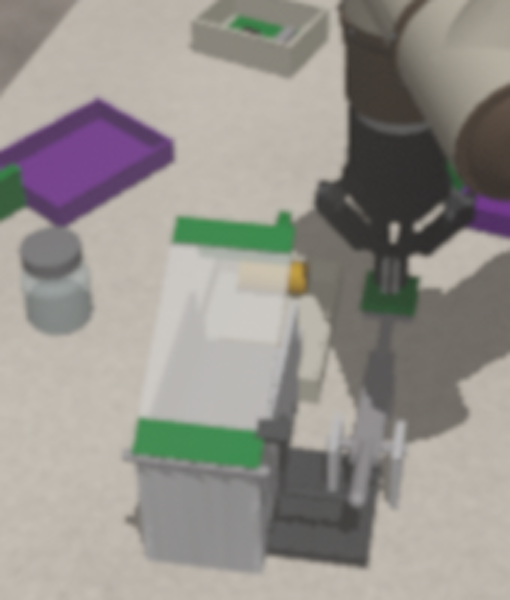

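The lid is up. A brass end shows at crop (298,277), and I need to find the second one before easing off.

```bash
python3 - <<'E'
from h import *
X=ray("side",319.3,232.3,18);print(disp(X))
im,d=arm.get_image("top")
c=im[140:260,200:400];cv2.imwrite("pics/top5.png",cv2.resize(c,None,fx=4,fy=4,interpolation=cv2.INTER_CUBIC))
f=np.load("pics/side5.npz")["im"][190:260,275:345];cv2.imwrite("pics/side5b.png",cv2.resize(f,None,fx=8,fy=8,interpolation=cv2.INTER_CUBIC))
E
```

```text
[-176.93975568   22.90386705]
```

View pics/top5.png

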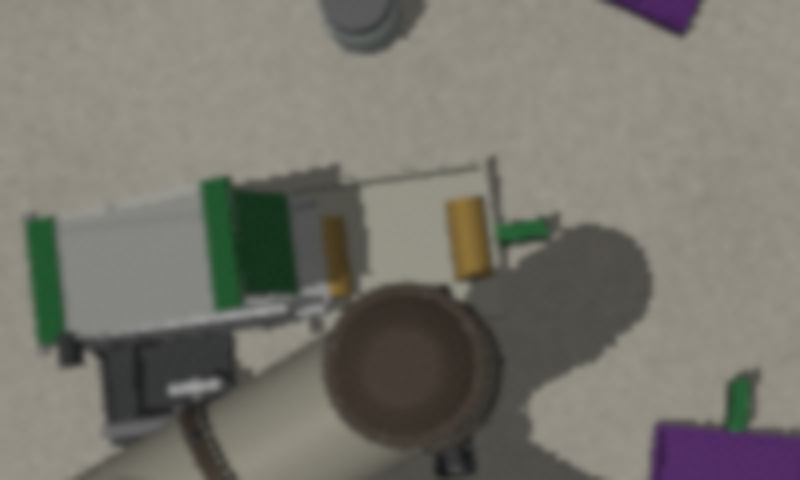

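View pics/side5b.png

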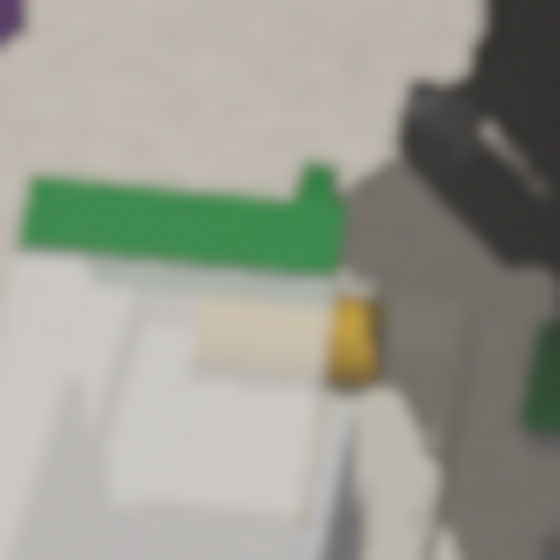

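```bash
python3 - <<'E'
from h import *
im,d=arm.get_image("top")
for v in (200,204,208):
    print(v,[(u,disp(pt("top",u,v,d[v,u])).round(0).tolist(),round(pt("top",u,v,d[v,u])[2]),im[v,u].tolist()) for u in range(274,296)])
print(arm.read_state()["contact_force"],arm.read_state()["clock"])
c=im[170:240,250:340];cv2.imwrite("pics/top6.png",cv2.resize(c,None,fx=8,fy=8,interpolation=cv2.INTER_CUBIC))
E
```

```text
200 [(274, [-60.0, -12.0], 40, [75, 77, 76]), (275, [-63.0, -11.0], 42, [80, 81, 80]), (276, [-65.0, -11.0], 40, [79, 81, 80]), (277, [-68.0, -11.0], 37, [80, 81, 80]), (278, [-70.0, -11.0], 36, [80, 81, 80]), (279, [-73.0, -10.0], 37, [76, 78, 79]), (280, [-75.0, -11.0], 29, [64, 74, 78]), (281, [-77.0, -11.0], 28, [46, 66, 76]), (282, [-81.0, -9.0], 36, [36, 61, 74]), (283, [-83.0, -9.0], 32, [32, 58, 71]), (284, [-86.0, -9.0], 30, [32, 55, 68]), (285, [-88.0, -10.0], 25, [34, 55, 66]), (286, [-90.0, -10.0], 18, [49, 62, 69]), (287, [-92.0, -11.0], 6, [65, 74, 76]), (288, [-95.0, -10.0], 7, [72, 79, 80]), (289, [-97.0, -10.0], 3, [75, 80, 82]), (290, [-100.0, -10.0], 1, [76, 82, 82]), (291, [-103.0, -9.0], 6, [87, 94, 96]), (292, [-106.0, -9.0], 6, [116, 126, 128]), (293, [-109.0, -9.0], 7, [131, 144, 146]), (294, [-111.0, -9.0], -4, [135, 148, 150]), (295, [-114.0, -8.0], 6, [135, 146, 149])]
204 [(274, [-58.0, -1.0], 41, [69, 73, 68]), (275, [-61.0, -1.0], 39, [78, 80, 79]), (276, [-64.0, -0.0], 40, [79, 80, 79]), (277, [-66.0, 0.0], 39, [80, 81, 80]), (278, [-69.0, 0.0], 36, [80
[... 928 characters left out ...]
(280, [-73.0, 12.0], 38, [79, 82, 82]), (281, [-75.0, 12.0], 32, [65, 74, 79]), (282, [-78.0, 12.0], 33, [46, 66, 77]), (283, [-81.0, 13.0], 35, [36, 61, 74]), (284, [-83.0, 13.0], 31, [32, 59, 73]), (285, [-86.0, 13.0], 27, [33, 60, 74]), (286, [-88.0, 13.0], 27, [35, 60, 73]), (287, [-91.0, 13.0], 25, [47, 63, 71]), (288, [-92.0, 12.0], 9, [64, 73, 76]), (289, [-94.0, 12.0], 3, [78, 85, 86]), (290, [-97.0, 13.0], 5, [91, 100, 101]), (291, [-100.0, 12.0], -2, [101, 110, 112]), (292, [-103.0, 14.0], 10, [111, 121, 123]), (293, [-106.0, 14.0], 6, [125, 137, 138]), (294, [-109.0, 14.0], 6, [134, 145, 147]), (295, [-112.0, 15.0], 9, [135, 147, 149])]
[-5.41586738 -0.82116812 14.33793326] 16.225
```

View pics/top6.png

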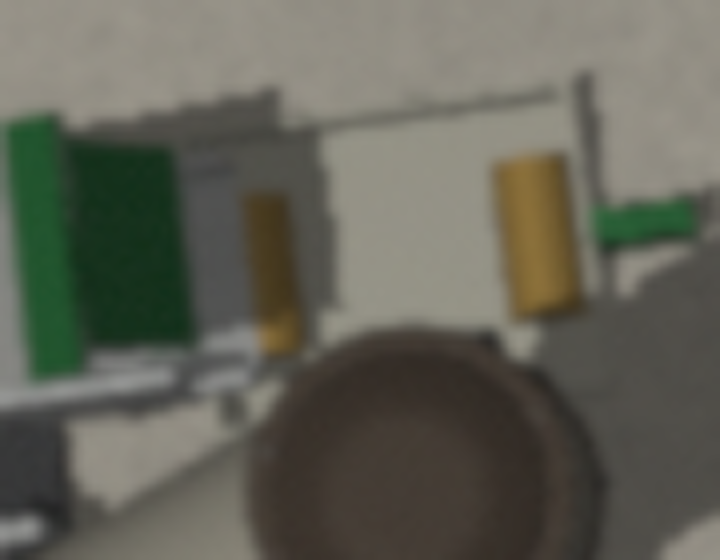

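Both spacers are in the tray: one at crop (540,235), the other at (270,270), partly under the lip. Depth puts its top at z≈33, so it lies on the tray floor. Now I ease the pedal up slowly.

```bash
python3 -m jog '[[[0,0,0.8,0],[0,0,-0.4,0],[0,0,-1.6,0],[0,0,-2.8,0],[0,0,-4,0]]]' 0
```

```text
clock: 16.85
position: [491.1, 79.0, 217.8]
ee_rot: [0.746, -0.666, 0.005, 0.005]
contact_force: [-2.5, -1.0, 7.0]
gripper_width: 0.1
```

```bash
python3 -m jog '[[[0,0,-0.6,0],[0,0,-2,0],[0,0,-3.4,0],[0,0,-4.8,0],[0,0,-6.2,0]]]' 0;  python3 -m jog '[[[0,0,-0.6,0],[0,0,-2,0],[0,0,-3.4,0],[0,0,-4.8,0],[0,0,-6.2,0]]]' 0; python3 -m jog '[[[0,0,-0.6,0],[0,0,-2,0],[0,0,-3.4,0],[0,0,-4.8,0],[0,0,-6.2,0]]]' 0
```

```text
clock: 17.48
position: [491.1, 79.2, 224.8]
ee_rot: [0.746, -0.666, 0.005, 0.005]
contact_force: [-2.2, -0.4, 6.2]
gripper_width: 0.1
clock: 18.1
position: [491.0, 79.5, 231.8]
ee_rot: [0.746, -0.666, 0.005, 0.005]
contact_force: [-2.6, 1.1, 5.2]
gripper_width: -0.3
clock: 18.73
position: [491.0, 80.0, 238.8]
ee_rot: [0.746, -0.665, 0.005, 0.005]
contact_force: [-3.1, 2.8, 5.2]
gripper_width: 0.0
```

```bash
python3 -m jog '[[[0,0,-0.6,0],[0,0,-2,0],[0,0,-3.4,0],[0,0,-4.8,0],[0,0,-6.2,0]]]' 0;  python3 -m jog '[[[0,0,-0.6,0],[0,0,-2,0],[0,0,-3.4,0],[0,0,-4.8,0],[0,0,-6.2,0]]]' 0
```

```text
clock: 19.35
position: [491.0, 80.1, 244.8]
ee_rot: [0.746, -0.665, 0.005, 0.005]
contact_force: [-0.2, -0.5, -0.1]
gripper_width: 0.2
clock: 19.98
position: [491.0, 80.2, 251.1]
ee_rot: [0.746, -0.665, 0.005, 0.005]
contact_force: [-0.3, -0.8, 0.6]
gripper_width: -0.1
```

Released gently at 244. Now I move up and back for a last look.

```bash
python3 -m jog '[[[0,0,-10,0],[0,0,-30,0],[0,0,-55,0],[0,0,-80,0],[0,0,-95,0]]]' 0;  python3 -m jog '[[[50,10,0,0],[110,20,0,0],[170,30,0,0],[230,40,0,0],[285,50,0,0]]]' 0; python3 -m jog '[[[15,0,0,0],[15,0,0,0],[15,0,0,0],[15,0,0,0],[15,0,0,0]]]' 0; python3 - <<'E'
from h import *
for n in("side","top"):
    im,d=arm.get_image(n);np.savez(f"pics/{n}7.npz",im=im,d=d)
    c=im[170:340,220:390] if n=="side" else im[150:250,240:380];cv2.imwrite(f"pics/{n}7.png",cv2.resize(c,None,fx=3.5 if n=="side" else 5.5,fy=3.5 if n=="side" else 5.5,interpolation=cv2.INTER_CUBIC))
E
```

```text
clock: 20.6
position: [490.9, 81.5, 348.3]
ee_rot: [0.746, -0.665, 0.006, 0.003]
contact_force: [-0.2, -0.4, -0.4]
gripper_width: 0.1
clock: 21.22
position: [473.4, -209.3, 352.8]
ee_rot: [0.746, -0.665, 0.007, 0.003]
contact_force: [0.1, -0.5, -1.3]
gripper_width: 0.3
clock: 21.85
position: [475.3, -223.3, 353.1]
ee_rot: [0.747, -0.665, 0.007, 0.003]
contact_force: [0.6, 0.8, 0.3]
gripper_width: 0.2
```

View pics/side7.png

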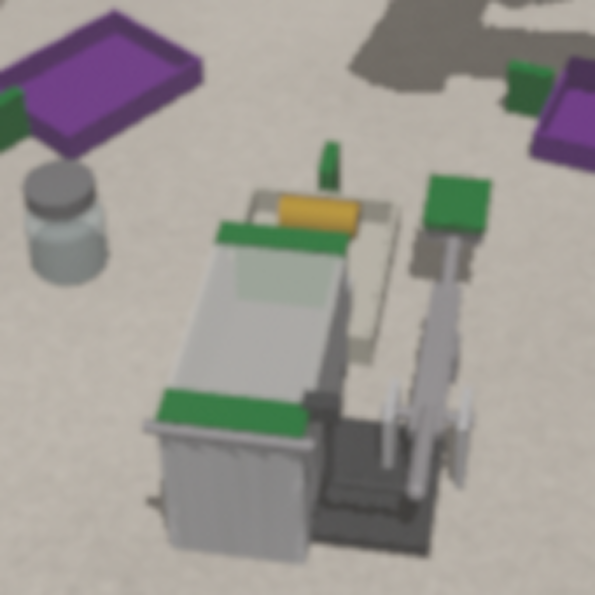

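View pics/top7.png

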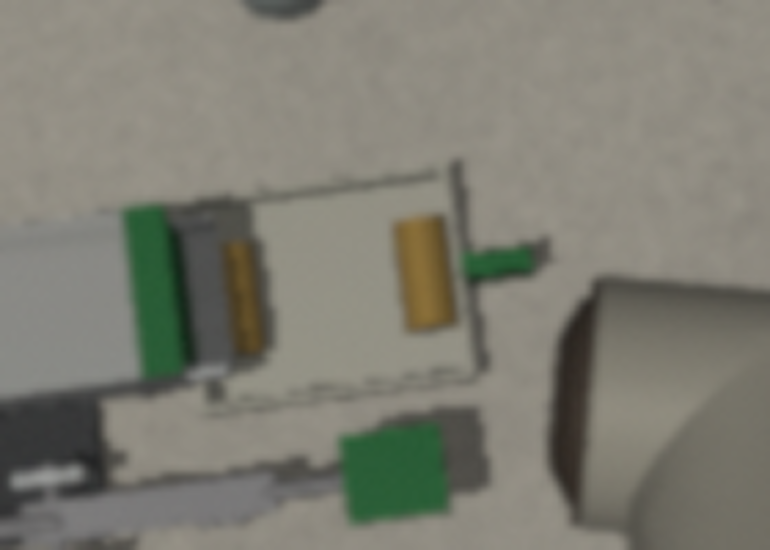

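```bash
python3 - <<'E'
from h import *
for u,v in((465,265),(535,258)):print("fin",disp(ray("top",240+u/5.5,150+v/5.5,45)).round(1))
f=np.load("pics/top7.npz");im,d=f["im"],f["d"];hsv=cv2.cvtColor(im,cv2.COLOR_BGR2HSV)
for nm,lo,hi in(("green",(45,90,30),(85,255,255)),("brass",(10,90,40),(28,255,255)),("blue",(100,120,40),(125,255,255))):
    n,l,st,ce=cv2.connectedComponentsWithStats(cv2.inRange(hsv,lo,hi))
    for i in range(1,n):
        if st[i,4]>20:
            z=np.median([pt("top",x,y,d[y,x])[2] for y,x in zip(*np.where(l==i))]);print(nm,st[i],ce[i].round(1),round(z,1),disp(ray("top",*ce[i],z)).round(1))
E
```

```text
fin [-198.5    2.9]
fin [-233.6    4.2]
green [324 102  11   9  62] [328.7 106.2] 44.0 [-244.9 -253.1]
green [438 137  24  32 475] [450.1 151.6] 12.0 [-568.5  -83.5]
green [263 188  12  30 246] [268.4 202.6] 111.1 [-53.    1.5]
green [208 195  10  31 227] [212.7 209.7] 111.8 [93.1  0.2]
green [325 195  12   6  42] [330.1 197.4] 45.3 [-213.9    2.7]
green [302 227  19  17 262] [311.5 235.4] 70.4 [-150.9   99.7]
brass [559 140  56  26  88] [585.8 153.1] 134.3 [-878.2  -10.2]
brass [312 190  11  20 168] [316.7 199.4] 31.0 [-176.3    1.6]
brass [281 194   7  20 102] [283.8 203.6] 30.1 [-84.2   0.5]
blue [454 261  16  36 265] [461.6 278.7] 24.8 [-538.2  270.6]
```

```bash
python3 -c "
from bench import arm
print(arm.job_done())"
```

```text
the job is handed in; nothing more can be done
None
```

The job is handed in at about 22 s on the clock, and nothing in my last checks points to a failure. No verdict was reported.

- **Tray:** I gripped the white tray by its green fin, lined it up and slid it to a hard stop at about 26 N, then let go. In the last pictures the fin centre is about 4 mm from home (x = -216 against -213, y = 3), roughly parallel.
- **Pedal:** I pressed it to its stop and held it at about 14.5 N for just over two seconds, with the lid up. I then eased it up at about 11 mm/s.
- **Last checks:** the lid and pad are at the same pixels as at the start. Both spacers lie on the tray floor, with their tops at about 30 mm. One is at x ≈ 38 mm and the other at about 130 mm from the grip point. The circuit box's board is at the same pixel as at the start. The screwdriver and jar show no sign of having moved, but I did not measure either of them against its start position.

**Doubts:**
- **Peak force:** I sent two press calls together while feeling for the stop. The vertical force read 22.7 N for a moment, about 24.4 N once the sideways part is included. That is very close to the 24 N limit, so the contact force may have touched it.
- **Tray depth:** my first reading of the tray's front edge put it 5 to 6 mm short of home. I put that down to the wall's shadow, and it would be within the 10 mm tolerance either way.

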